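Sort the washed spice tins into their bays

TASK

Two washed spice tins, a short one and a tall one, stand crosswise in the grey drying basket. Put each upright on the floor of the white bay where a tin of its own size already stands (short in the low bay, tall in the high bay), setting it down rather than dropping it. The basket and the bays leave room for fingers on different sides of a tin, so a tin will have to be taken hold of afresh on its way; do not shift the tins already in the bays, the yellow sauce bottle or the black scraper.

Things in the scene. Friction and masses are not known exactly. Their poses are not given: they have to be found in the camera images.
- short_tin: The short washed spice tin: closed box of plain metal, 60 x 36 x 80 mm high, about 0.18 kg, flat lid with a small round mark; the short side (36 mm) runs along its own y, the wide side (60 mm) along its own x, z up; origin at the centre of the underside. It starts in one of the two places in the drying basket.
- tall_tin: The tall washed spice tin: closed box of plain metal, 60 x 36 x 105 mm high, about 0.24 kg, flat lid with two straight marks along its wide side; the short side (36 mm) runs along its own y, the wide side (60 mm) along its own x, z up; origin at the centre of the underside. It starts in the other place in the drying basket.
- basket: Grey drying basket, fixed: side walls 110 mm high along its own x; inside 204 mm long (x), 70 mm wide (y), open on top; walls and floor 4 mm thick, end lips 15 mm high. The tins stand crosswise in it (60 mm side along y), about 42 mm either side of its centre; no room for fingers between tin and walls, only before and behind (along x). Origin: centre of underside; inner floor at z = 4 mm.
- low_bay: The low white bay, for short tins. Fixed. Side walls 108 mm high along its own x; inside 224 mm long (x), 43 mm wide (y); walls and floor 4 mm thick, end lips 15 mm high. Tins stand with the 60 mm side along x; fingers fit only at their ends, not by the walls. Its own tin stands 54 mm from centre towards +x; the -x half is free. Origin: centre of underside; inner floor at z = 4 mm.
- high_bay: The high white bay, for tall tins. Fixed. Side walls 133 mm high along its own x; inside 224 mm long (x), 43 mm wide (y); walls and floor 4 mm thick, end lips 15 mm high. Tins stand with the 60 mm side along x; fingers fit only at their ends, not by the walls. Its own tin stands 54 mm from centre towards +x; the -x half is free. Origin: centre of underside; inner floor at z = 4 mm.
- short_neighbour: The short tin that already stands in the low bay, 60 x 36 x 80 mm, same axes as the others; leave it where it is.
- tall_neighbour: The tall tin that already stands in the high bay, 60 x 36 x 105 mm, same axes as the others; leave it where it is.
- sauce_bottle: Yellow sauce bottle, 56 mm across and 160 mm high, standing beyond the work; origin at the centre of its underside; leave it alone.
- scraper: Black dough scraper lying flat beyond the work, 200 mm long and 90 mm wide, 16 mm high, along its own x; origin at the bench, about its middle; leave it alone.

How it is judged:
At the end, for the whole second after the job is handed in: The short tin stands upright (within 0.08 rad) and still on the floor of the low bay and the tall tin likewise in the high bay: each origin within 85 mm of the bay's centre lengthwise, 8 mm crosswise, and no more than 8 mm above the bay's underside (4 mm above its floor) (x of short_tin in the frame of low_bay between -0.085 and 0.085 m and y of short_tin in the frame of low_bay between -0.008 and 0.008 m and z of short_tin in the frame of low_bay between 0 and 0.008 m and angle between each of short_tin, tall_tin's own z axis and vertical below 0.08 rad and linear speed of each of short_tin, tall_tin below 0.02 m/s and x of tall_tin in the frame of high_bay between -0.085 and 0.085 m and y of tall_tin in the frame of high_bay between -0.008 and 0.008 m and z of tall_tin in the frame of high_bay between 0 and 0.008 m); the robot touches nothing.
It fails at once if the short tin is dropped (faster than 0.4 m/s with no finger touching it: a fall of about 8 mm) (linear speed of short_tin above 0.4 m/s and contact force between the fingers and short_tin below 0.05 N).
It fails at once if the tall tin is dropped (faster than 0.4 m/s with no finger touching it: a fall of about 8 mm) (linear speed of tall_tin above 0.4 m/s and contact force between the fingers and tall_tin below 0.05 N).
It fails at once if a tin already in a bay is shifted by more than 15 mm (distance of any of short_neighbour, tall_neighbour from where it was at the start of the episode above 0.015 m).
It fails at once if the sauce bottle or the scraper is moved by more than 20 mm (distance of any of sauce_bottle, scraper from where it was at the start of the episode above 0.02 m).
It also fails if it takes over 72 s, if anything falls off the work surface, if the arm or the gripper's body presses on something with over 40 N, if the wrist force passes 120 N, or if a joint passes its speed limit or range.

ROBOT

A 7-joint arm with a two-finger parallel gripper is mounted at the origin on the work surface. World frame = base frame: x ahead of the robot, y to its left, z up, the work surface at z = 0. Lengths are in m, angles in rad, forces in N, time in s.
With the tool pointing down it reaches from about 0.4 to 0.875 m from the base axis. Payload 6.5 kg.
Tool frame: the origin (TCP) lies between the finger pads; the fingertips stand 22 mm ahead of it and the grasp point (between the pads) lies 3 mm ahead of it; z points along the fingers, y is the line along which they close (so a half turn about z gives the same grasp; the last joint's range is limited). The gripper opens to 88 mm and grips with 3 to 60 N. Pads are 18 mm wide; open, the fingers measure 123 mm over their backs; the gripper's body (75 mm by 187 mm) begins 45 mm behind the grasp point.
Start: joints at [1.251, 0.536, -0.004, 1.538, 0.003, 1.067, -0.071], TCP at [0.163, -0.629, 0.261] pointing down, gripper open.
Joint ranges: [-2.7, 2.7], [-0.37, 2.16], [-1.27, 1.26], [0.24, 2.4], [-1.31, 4.45], [0.19, 1.91], [-2.76, 2.76]. Speed limits (rad/s): [2.39, 2.39, 3.14, 3.14, 3.14, 3.14, 3.14].

INTERFACE

Orientations are given as a 3x3 rotation matrix whose columns are the frame's x, y, z axes.
In Python, from workcell import manip gives the robot as it stands.
- The arm moves only by the tool servo_tool, never from a script. Its argument "deltas" is a list of rows, each a list of 7 numbers: the shift along the tool's x, y, z as a fraction of full scale, then the turn, a rotation vector about the tool's x, y, z as a fraction of full scale, then the opening, from 0 (shut) to 1 (fully open). In form: [[dx, dy, dz, wx, wy, wz, jaw], ...]. A call has 1 to 10 rows; each row is the pose to reach, as a shift and turn from the pose commanded when the call began, along the tool's axes at that moment; what a row does not reach only later rows make up. Full scale, the value 1, is 0.5 m for a shift and 60 degrees for a turn. A row lasts 1/10 s, in which the tool goes at most 50 mm and 8.59 degrees, less where a joint would pass 70% of its speed; a pose out of reach is approached as far as the arm can. A call with a number of a shift or a turn outside -1 to 1 is refused whole. A call with a gripper value outside its range is refused whole. The fingers move at their own pace and stop on an object; "newtons" is the grip in N (left out, the last holds). Time passes only in rows, so rows that repeat a pose let the fingers close. It gives the time, the measured TCP pose, the force, the opening and the grip force at its end, in the units of the state.
- manip.get_state(): the state, without advancing time (a new reading comes with each control period).
- manip.grab_frame(name): name is "side" or "top" or "wrist"; returns a dict with "color" (420x560x3 uint8, blue, green, red), "camera_matrix" (3x3 intrinsics, pixels), "k1" (the pictures are not rectified: a ray, as slopes to the right and down, at radius r is drawn at 1 + k1 r^2 times it, then the intrinsics apply), "R" (3x3) and "t" (3): a world point X has camera coordinates R X + t; the wrist camera has in their place "T_tool_cam" (4x4, takes a point from camera to tool coordinates, whose origin is the TCP and whose axes are the flange's). Camera axes: x right, y down, z forward; pixel columns grow to the right and rows downward; lengths in m; the calibration is good to about 2 mm. A picture is of the moment at which its call begins: read the wrist's pose just before it. There is no depth.
- manip.job_done(): hands the job in; it is judged then, once.
The state is a dict: "t": time; "qpos": joint angles; "joint_vel": joint speeds; "tau": joint torques, N m; "tool_pos": TCP position; "tcp_rot": TCP orientation; "wrist_force": force on the tool from outside, world axes, zero at the start; "ft_torque": the same for the moment, N m; "width": finger opening in m; "grip_force": force on a finger pad.
Only numpy, scipy, OpenCV 4.12 (cv2) and the standard library are available. Lean on these libraries where they do the work, as an engineer would, in place of code of your own. Each camera call takes 0.05 s, during which the arm holds its last target. There are 200 camera calls.

## Working session

There is one attempt and no reset: what is moved stays moved. The work goes in short steps, Python scripts to look and compute and a tool call to move; the robot and the scene stay as the last step left them, time stands still between calls to the robot, and variables do not carry over. Pictures are saved under pics/ and viewed, at most 10 in all, crops included, and the job is handed in when it is done.

Besides the shell and the picture viewer there is one more tool, called after "Request:" as a command line: name --pt "numbers of a row" for each row, then --argument value for the rest. servo_tool: Moves the arm, as the interface text tells. Shift numbers are shares of 0.5 m and turn numbers shares of 60 degrees, none past 1 either way. Its arguments: {"type":"object","properties":{"deltas":{"type":"array","items":{"type":"array","items":{"type":"number"}}},"newtons":{"type":"number"}},"required":["deltas"]}

```bash
mkdir -p pics; ls; python3 - <<'E'
from workcell import manip
import cv2
s=manip.get_state()
print({k:s[k] for k in('t','tool_pos','tcp_rot','width')})
for n in('top','side'):
    f=manip.grab_frame(n); cv2.imwrite(f'pics/{n}0.png',f['color']); print(n,f['camera_matrix'],f['k1'],f['R'],f['t'])
E
```

```text
pics
{'t': 0.0, 'tool_pos': array([ 0.16305124, -0.62861768,  0.25982057]), 'tcp_rot': array([[ 9.67953413e-01,  2.51129221e-01, -5.51590158e-04],
       [ 2.51129799e-01, -9.67952012e-01,  1.65103866e-03],
       [-1.19288751e-04, -1.73664923e-03, -9.99998485e-01]]), 'width': 0.0877913838185002}
top [[381.48795326   0.         279.97912516]
 [  0.         381.48795326 203.69746165]
 [  0.           0.           1.        ]] -0.016866578947726536 [[-7.93682452e-04 -9.99987669e-01  4.90224604e-03]
 [-9.89179585e-01  6.58880980e-05 -1.46709730e-01]
 [ 1.46707598e-01 -4.96564264e-03 -9.89167439e-01]] [0.00682828 0.62027834 0.90876243]
side [[481.87979736   0.         277.58098818]
 [  0.         481.87979736 216.1001274 ]
 [  0.           0.           1.        ]] -0.1568142961124414 [[-0.90060821 -0.43411418 -0.02120684]
 [-0.2234876   0.50438897 -0.83405339]
 [ 0.3727709  -0.74641587 -0.55127598]] [0.54121373 0.1675593  0.7588262 ]
```

View pics/top0.png

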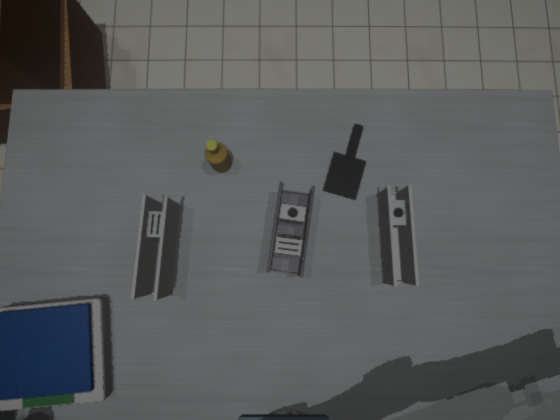

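View pics/side0.png

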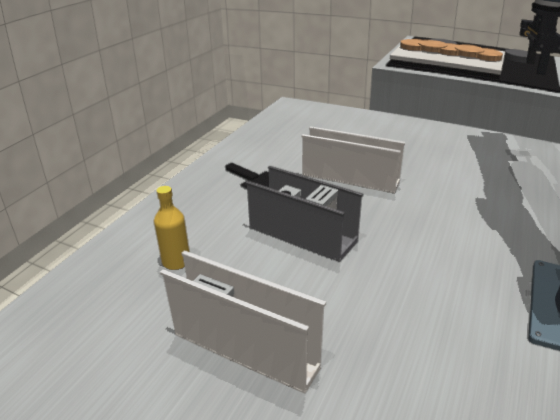

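The top view shows the high bay around (158,247), the basket around (291,230) and the low bay around (398,236). The short tin is the far one in the basket at (292,213), the tall one the near one at (289,246). Next I'll enlarge the three regions.

```bash
python3 - <<'E'
import cv2,numpy as np
im=cv2.imread('pics/top0.png')
# 60 wide x 128 high crops x4.4
c=[cv2.convertScaleAbs(cv2.resize(im[180:304,x:x+60],None,fx=4.4,fy=4.4,interpolation=cv2.INTER_CUBIC),alpha=1.5,beta=10) for x in(128,262,370)]
cv2.imwrite('pics/crop0.png',np.hstack(c)); print(np.hstack(c).shape)
E
```

```text
(546, 792, 3)
```

View pics/crop0.png

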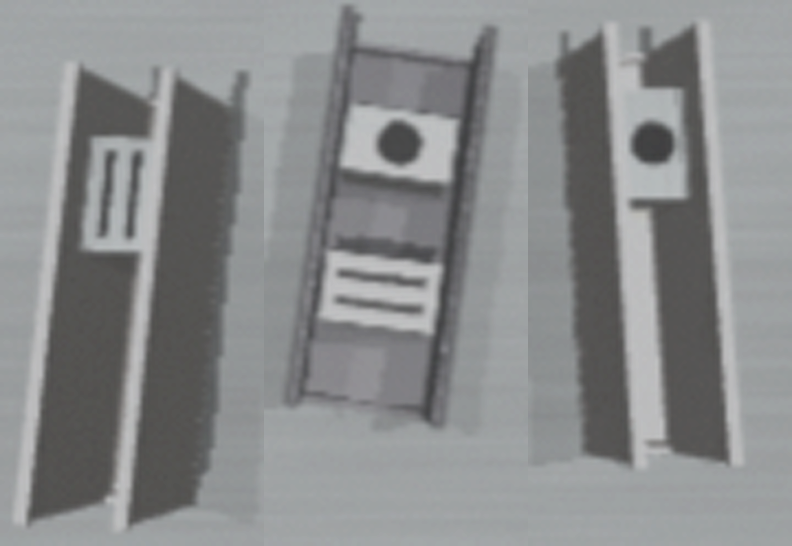

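```bash
cat > h.py <<'E'
import numpy as np, cv2
from workcell import manip
def ray(uv,K,k1):
    d=(np.array(uv,float)-K[:2,2])/np.array([K[0,0],K[1,1]]); x=d.copy()
    for _ in range(20): x=d/(1+k1*(x@x))
    return np.append(x,1)
def hit(uv,z,K,k1,R,t):
    o=-R.T@t; v=R.T@ray(uv,K,k1); return o+v*(z-o[2])/v[2]
def wristRT(T,s):
    W=np.eye(4); W[:3,:3]=s['tcp_rot']; W[:3,3]=s['tool_pos']
    C=np.linalg.inv(W@np.array(T)); return C[:3,:3],C[:3,3]
E
python3 - <<'E'
from h import *
f=manip.grab_frame('top'); a=(f['camera_matrix'],f['k1'],f['R'],f['t'])
def P(q,off,z): return hit((off[0]+(q[0]+.5)/4.4-.5,180+(q[1]+.5)/4.4-.5),z,*a)[:2]
H=(128,0);B=(262-60,0);L=(370-120,0)
def obj(n,pts,off,z):
    p=np.array([P(q,off,z) for q in pts]) # LF LN RF RN
    c=p.mean(0); d=(p[0]-p[1]+p[2]-p[3]); l=np.linalg.norm(d)/2; w=np.linalg.norm(p[0]+p[1]-p[2]-p[3])/2
    print(n,c.round(4),'yaw',np.degrees(np.arctan2(d[1],d[0])).round(2),'len',l.round(4),'wid',w.round(4))
obj('high',[(72,66),(22,522),(167,70),(121,527)],H,.133)
obj('basket',[(347,8),(292,403),(490,28),(437,424)],B,.110)
obj('low',[(610,26),(641,467),(703,24),(737,463)],L,.108)
obj('short',[(348,104),(340,167),(457,118),(450,183)],B,.084)
obj('tall',[(328,250),(317,318),(443,264),(433,333)],B,.109)
obj('sn',[(628,90),(630,198),(683,90),(687,198)],L,.084)
print(manip.get_state()['t'])
E
```

```text
high [0.5119 0.299 ] yaw -3.31 len 0.2311 wid 0.0495
basket [ 0.5543 -0.0178] yaw -8.04 len 0.2101 wid 0.0764
low [ 0.5392 -0.277 ] yaw 1.55 len 0.2317 wid 0.0501
short [ 0.5943 -0.0226] yaw -6.95 len 0.0353 wid 0.0601
tall [ 0.5131 -0.0115] yaw -8.97 len 0.036 wid 0.0608
sn [ 0.5938 -0.2788] yaw -1.07 len 0.0594 wid 0.0307
0.15
```

```bash
cat >> h.py <<'E'
from scipy.spatial.transform import Rotation as Ro
def plan(p,yaw):
    """row (fractions) from the present pose to TCP p, tool y axis at yaw deg, pointing down"""
    s=manip.get_state(); y=np.radians(yaw); Y=np.array([np.cos(y),np.sin(y),0]); Z=np.array([0,0,-1.])
    G=np.column_stack([np.cross(Y,Z),Y,Z]); A=s['tcp_rot']
    d=A.T@(np.array(p)-s['tool_pos']); w=Ro.from_matrix(A.T@G).as_rotvec(degrees=True)
    print('t',round(s['t'],2),'row',(d/.5).round(4),(w/60).round(4),'rows',max(np.linalg.norm(d)/.05,np.linalg.norm(w)/8.59).round(1),
      'pos',s['tool_pos'].round(4),'F',np.round(s['wrist_force'],1),'q7',round(s['qpos'][6],2),'w',round(s['width'],4),round(s['grip_force'],1))
E
python3 -c "
from h import *
plan([.36,-.277,.26],-45);plan([.5943,-.0226,.26],-8)"
```

```text
t 0.15 row [ 0.5579 -0.5821  0.0008] [-1.200e-03 -2.000e-04 -5.076e-01] rows 8.1 pos [ 0.1631 -0.6288  0.2601] F [-0.1 -0.5  1. ] q7 -0.07 w 0.0884 0.0
t 0.15 row [ 1.1393 -0.9569  0.0012] [-1.1000e-03 -6.0000e-04 -1.1243e+00] rows 14.9 pos [ 0.1631 -0.6288  0.2601] F [-0.1 -0.5  1. ] q7 -0.07 w 0.0884 0.0
```

```bash
python3 -c "
from h import *
plan([.485,-.278,.30],1.5); f=manip.grab_frame('wrist'); print(f['camera_matrix'],f['k1'],f['T_tool_cam'])"
```

```text
t 0.15 row [ 0.7994 -0.5175 -0.0793] [-1.1000e-03 -7.0000e-04 -1.2826e+00] rows 9.6 pos [ 0.1631 -0.6288  0.2601] F [-0.1 -0.5  1. ] q7 -0.07 w 0.0884 0.0
[[337.04273281   0.         278.87539858]
 [  0.         337.04273281 204.90024907]
 [  0.           0.           1.        ]] -0.062299358251850866 [[ 8.08747814e-04 -9.57405690e-01 -2.88745027e-01  7.50262601e-02]
 [ 9.99999662e-01  8.17192980e-04  9.12996912e-05 -6.01645539e-04]
 [ 1.48549565e-04 -2.88745003e-01  9.57406027e-01 -1.23568198e-01]
 [ 0.00000000e+00  0.00000000e+00  0.00000000e+00  1.00000000e+00]]
```

Request:
servo_tool --pt "0.08 -0.052 -0.04 0 0 -0.14 0.68" --pt "0.8 -0.5175 -0.08 0 0 -1 0.68" --pt "0.8 -0.5175 -0.08 0 0 -1 0.68" --pt "0.8 -0.5175 -0.08 0 0 -1 0.68" --pt "0.8 -0.5175 -0.08 0 0 -1 0.68" --pt "0.8 -0.5175 -0.08 0 0 -1 0.68" --pt "0.8 -0.5175 -0.08 0 0 -1 0.68" --pt "0.8 -0.5175 -0.08 0 0 -1 0.68" --pt "0.8 -0.5175 -0.08 0 0 -1 0.68" --pt "0.8 -0.5175 -0.08 0 0 -1 0.68"

```text
t: 1.2
tool_pos: [0.4879, -0.2744, 0.3011]
tcp_rot: [[0.263, 0.965, 0.001], [0.965, -0.263, 0.001], [0.001, 0.001, -1.0]]
wrist_force: [0.5, -0.5, -0.4]
width: 0.0598
grip_force: 0.0
```

```bash
python3 -c "
from h import *
plan([.485,-.278,.30],1.5)"
```

```text
t 1.2 row [-0.0084 -0.0037  0.0021] [ 0.0011 -0.0013 -0.2788] rows 1.9 pos [ 0.4879 -0.2744  0.3011] F [ 0.5 -0.5 -0.4] q7 0.03 w 0.0598 0.0
```

Request:
servo_tool --pt "-0.008 -0.004 0.002 0 0 -0.279 0.68" --pt "-0.008 -0.004 0.002 0 0 -0.279 0.68" --pt "-0.008 -0.004 0.002 0 0 -0.279 0.68" --pt "-0.008 -0.004 0.002 0 0 -0.279 0.68"

```text
t: 1.6
tool_pos: [0.4822, -0.2818, 0.2996]
tcp_rot: [[-0.018, 1.0, -0.0], [1.0, 0.018, 0.0], [0.0, -0.0, -1.0]]
wrist_force: [-0.6, 0.1, 0.6]
width: 0.0602
grip_force: 0.0
```

```bash
cat >> h.py <<'E'
def snap(name):
    import pickle
    s=manip.get_state(); f=manip.grab_frame('wrist'); R,t=wristRT(f['T_tool_cam'],s)
    cv2.imwrite(f'pics/{name}.png',cv2.resize(f['color'],(784,588),interpolation=cv2.INTER_CUBIC))
    pickle.dump((f['camera_matrix'],f['k1'],R,t),open(f'{name}.pkl','wb')); return s
def wp(name,q,z):
    import pickle
    a=pickle.load(open(f'{name}.pkl','rb')); return hit(((q[0]+.5)/1.4-.5,(q[1]+.5)/1.4-.5),z,*a)
def wobj(name,n,pts,z):
    p=np.array([wp(name,q,z)[:2] for q in pts]); d=p[0]-p[1]+p[2]-p[3] # far L, near L, far R, near R
    print(n,p.mean(0).round(4),'yaw',np.degrees(np.arctan2(d[1],d[0])).round(2),'len',(np.linalg.norm(d)/2).round(4),'wid',(np.linalg.norm(p[0]+p[1]-p[2]-p[3])/2).round(4))
E
python3 -c "
from h import *
snap('lowbay');plan([.485,-.278,.30],1.5)"
```

```text
t 1.65 row [ 0.0075  0.0057 -0.0007] [-0.0001 -0.0001 -0.0074] rows 0.1 pos [ 0.4822 -0.2818  0.2996] F [0.4 0.1 0.6] q7 0.31 w 0.06 0.0
```

View pics/lowbay.png

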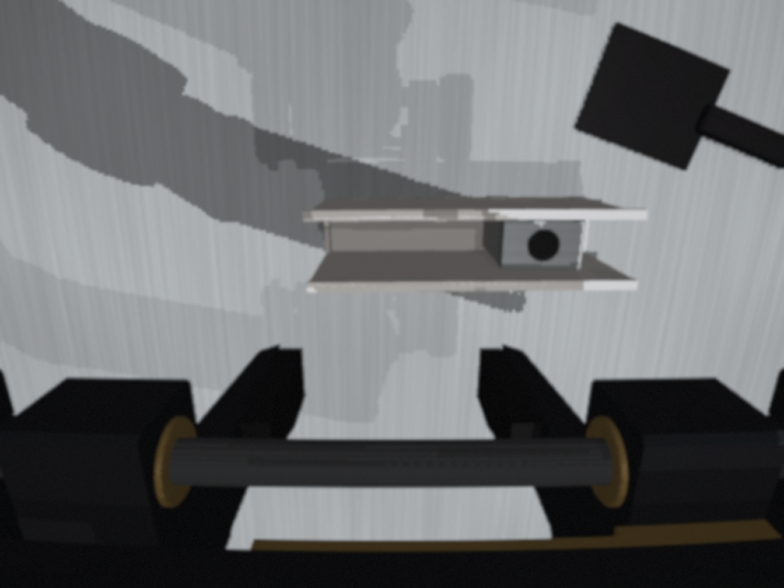

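Image right is world +x. The low bay's upper wall top runs (304,216)–(647,214), its lower wall (310,288)–(637,285), and the neighbour's lid corners are (501,222),(582,222),(582,267),(501,265).

```bash
python3 -c "
from h import *
wobj('lowbay','low',[(646,214),(304.5,215.5),(636.5,285),(310,288)],.108)
wobj('lowbay','sn',[(582,221),(501,221),(582,267),(501,266)],.084)
plan([.5943,-.0226,.20],-8)"
```

```text
low [ 0.5409 -0.2747] yaw 1.58 len 0.2311 wid 0.0506
sn [ 0.5936 -0.2736] yaw 0.93 len 0.0604 wid 0.0342
t 1.65 row [0.5141 0.2337 0.1993] [-1.000e-04 -1.000e-04  1.509e-01] rows 6.0 pos [ 0.4822 -0.2818  0.2996] F [0.4 0.1 0.6] q7 0.31 w 0.06 0.0
```

Request:
servo_tool --pt "0.05 0.02 0.02 0 0 0.02 0.68" --pt "0.514 0.234 0.2 0 0 0.151 0.68" --pt "0.514 0.234 0.2 0 0 0.151 0.68" --pt "0.514 0.234 0.2 0 0 0.151 0.68" --pt "0.514 0.234 0.2 0 0 0.151 0.68" --pt "0.514 0.234 0.2 0 0 0.151 0.68" --pt "0.514 0.234 0.2 0 0 0.151 0.68" --pt "0.514 0.234 0.2 0 0 0.151 0.68" --pt "0.514 0.234 0.2 0 0 0.151 0.68" --pt "0.514 0.234 0.2 0 0 0.151 0.68"

```text
t: 2.65
tool_pos: [0.5935, -0.0243, 0.2001]
tcp_rot: [[0.139, 0.99, 0.0], [0.99, -0.139, -0.001], [-0.001, 0.0, -1.0]]
wrist_force: [-0.4, -0.3, -0.3]
width: 0.0598
grip_force: 0.0
```

```bash
python3 -c "
from h import *
snap('bask');plan([.5943,-.0226,.074],-8)"
```

```text
t 2.7 row [0.0039 0.0008 0.2524] [0.0006 0.0012 0.0003] rows 2.5 pos [ 0.5936 -0.0243  0.2002] F [0.5 0.3 0.2] q7 -0.41 w 0.0599 0.0
```

View pics/bask.png

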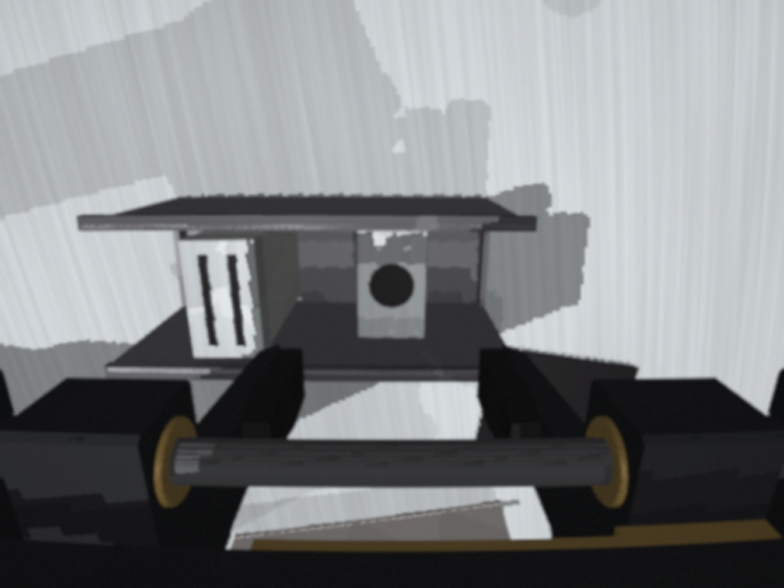

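The short tin's lid spans (358,232)–(425,338) and is centred between the fingers, so I'll descend and grip.

Request:
servo_tool --pt "0.004 0.001 0.07 0 0 0 0.68" --pt "0.004 0.001 0.14 0 0 0 0.68" --pt "0.004 0.001 0.2 0 0 0 0.68" --pt "0.004 0.001 0.25 0 0 0 0.68" --pt "0.004 0.001 0.25 0 0 0 0.68" --pt "0.004 0.001 0.25 0 0 0 0.2" --pt "0.004 0.001 0.25 0 0 0 0.2" --pt "0.004 0.001 0.25 0 0 0 0.2" --pt "0.004 0.001 0.25 0 0 0 0.2" --pt "0.004 0.001 0.25 0 0 0 0.2" --newtons 25

```text
t: 3.7
tool_pos: [0.5953, -0.0203, 0.0762]
tcp_rot: [[0.136, 0.991, 0.002], [0.991, -0.136, -0.0], [-0.0, 0.002, -1.0]]
wrist_force: [-1.6, -0.3, 6.7]
width: 0.036
grip_force: 24.9
```

```bash
python3 -c "
from h import *
plan([.594,-.0226,.24],-8); plan([.5,.15,.24],0)"
```

```text
t 3.7 row [-0.0049 -0.0013 -0.3276] [0.002  0.0002 0.0035] rows 3.3 pos [ 0.5953 -0.0203  0.0762] F [-1.6 -0.3  6.7] q7 -0.49 w 0.036 24.9
t 3.7 row [ 0.3116 -0.2343 -0.3281] [ 0.002   0.0003 -0.1299] rows 5.1 pos [ 0.5953 -0.0203  0.0762] F [-1.6 -0.3  6.7] q7 -0.49 w 0.036 24.9
```

Request:
servo_tool --pt "0 0 -0.04 0 0 0 0.2" --pt "0 0 -0.1 0 0 0 0.2" --pt "0 0 -0.18 0 0 0 0.2" --pt "0 0 -0.26 0 0 0 0.2" --pt "0 0 -0.33 0 0 0 0.2" --pt "0.07 -0.05 -0.33 0 0 -0.06 0.2" --pt "0.15 -0.12 -0.33 0 0 -0.13 0.2" --pt "0.23 -0.18 -0.33 0 0 -0.13 0.2" --pt "0.31 -0.234 -0.33 0 0 -0.13 0.2" --pt "0.31 -0.234 -0.33 0 0 -0.13 0.2"

```text
t: 4.7
tool_pos: [0.4955, 0.1566, 0.2405]
tcp_rot: [[-0.011, 1.0, -0.001], [1.0, 0.011, 0.003], [0.003, -0.001, -1.0]]
wrist_force: [0.8, -0.3, -2.1]
width: 0.0359
grip_force: 24.9
```

```bash
python3 -c "
from h import *
plan([.5,.15,.075],0)"
```

```text
t 4.7 row [-0.0144  0.009   0.331 ] [-0.0006 -0.0033  0.0108] rows 3.3 pos [0.4955 0.1566 0.2405] F [ 0.8 -0.3 -2.1] q7 -0.61 w 0.0359 24.9
```

Request:
servo_tool --pt "-0.014 0.009 0.08 0 0 0.011 0.2" --pt "-0.014 0.009 0.17 0 0 0.011 0.2" --pt "-0.014 0.009 0.25 0 0 0.011 0.2" --pt "-0.014 0.009 0.3 0 0 0.011 0.2" --pt "-0.014 0.009 0.325 0 0 0.011 0.2" --pt "-0.014 0.009 0.33 0 0 0.011 0.2" --pt "-0.014 0.009 0.332 0 0 0.011 0.2" --pt "-0.014 0.009 0.334 0 0 0.011 0.2" --pt "-0.014 0.009 0.336 0 0 0.011 0.2" --pt "-0.014 0.009 0.336 0 0 0.011 0.2"

```text
t: 5.7
tool_pos: [0.5044, 0.1423, 0.0724]
tcp_rot: [[0.011, 1.0, 0.001], [1.0, -0.011, 0.0], [0.0, 0.001, -1.0]]
wrist_force: [-0.4, -0.0, -2.4]
width: 0.0356
grip_force: 24.9
```

Request:
servo_tool --pt "0 0 0.002 0 0 0 0.2" --pt "0 0 0.003 0 0 0 0.2" --pt "0 0 0.004 0 0 0 0.2" --pt "0 0 0.005 0 0 0 0.2" --pt "0 0 0.005 0 0 0 0.2"

```text
t: 6.2
tool_pos: [0.504, 0.1424, 0.0718]
tcp_rot: [[0.011, 1.0, 0.001], [1.0, -0.011, -0.001], [-0.001, 0.001, -1.0]]
wrist_force: [-9.0, -3.0, 27.9]
width: 0.0362
grip_force: 25.0
```

Request:
servo_tool --pt "0 0 -0.002 0 0 0 0.2" --pt "0 0 -0.003 0 0 0 0.2" --pt "0 0 -0.003 0 0 0 0.6" --pt "0 0 -0.003 0 0 0 0.6" --pt "0 0 -0.003 0 0 0 0.6" --pt "0 0 -0.003 0 0 0 0.6" --pt "0 0 -0.03 0 0 0 0.7" --pt "0 0 -0.08 0 0 0 1" --pt "0 0 -0.13 0 0 0 1" --pt "0 0 -0.13 0 0 0 1"

```text
t: 7.2
tool_pos: [0.506, 0.1432, 0.1378]
tcp_rot: [[0.011, 1.0, 0.006], [1.0, -0.011, 0.002], [0.002, 0.006, -1.0]]
wrist_force: [-0.1, 0.1, -0.4]
width: 0.083
grip_force: 0.0
```

```bash
python3 -c "
from h import *
plan([.504,.1424,.14],89.37)"
```

```text
t 7.2 row [-0.0016 -0.004  -0.0045] [ 0.0055  0.0029 -1.5002] rows 10.5 pos [0.506  0.1432 0.1378] F [-0.1  0.1 -0.4] q7 -0.7 w 0.083 0.0
```

Request:
servo_tool --pt "0 0 -0.004 0 0 -0.14 1" --pt "0 0 -0.004 0 0 -1 1" --pt "0 0 -0.004 0 0 -1 1" --pt "0 0 -0.004 0 0 -1 1" --pt "0 0 -0.004 0 0 -1 1" --pt "0 0 -0.004 0 0 -1 1" --pt "0 0 -0.004 0 0 -1 1" --pt "0 0 -0.004 0 0 -1 1" --pt "0 0 -0.004 0 0 -1 1"

```text
t: 8.1
tool_pos: [0.5038, 0.1422, 0.1361]
tcp_rot: [[-0.858, 0.513, -0.0], [0.513, 0.858, 0.0], [0.001, -0.0, -1.0]]
wrist_force: [0.6, -0.7, -0.3]
width: 0.0879
grip_force: 0.0
```

Request:
servo_tool --pt "0 0 0 0 0 -0.14 1" --pt "0 0 0 0 0 -0.28 1" --pt "0 0 0 0 0 -0.42 1" --pt "0 0 0 0 0 -0.5 1" --pt "0 0 0 0 0 -0.5 1" --pt "0 0 0 0 0 -0.5 1"

```text
t: 8.7
tool_pos: [0.5039, 0.1423, 0.1362]
tcp_rot: [[-1.0, 0.015, -0.0], [0.015, 1.0, -0.0], [0.0, -0.0, -1.0]]
wrist_force: [-0.1, -0.8, 0.6]
width: 0.0879
grip_force: 0.0
```

```bash
python3 -c "
from h import *
snap('re1');plan([.504,.1424,.072],89.37)"
```

```text
t 8.75 row [-1.000e-04  2.000e-04  1.284e-01] [-0.0002  0.     -0.0034] rows 1.3 pos [0.5039 0.1423 0.1362] F [ 0.1 -0.3  0.6] q7 0.63 w 0.088 0.0
```

View pics/re1.png

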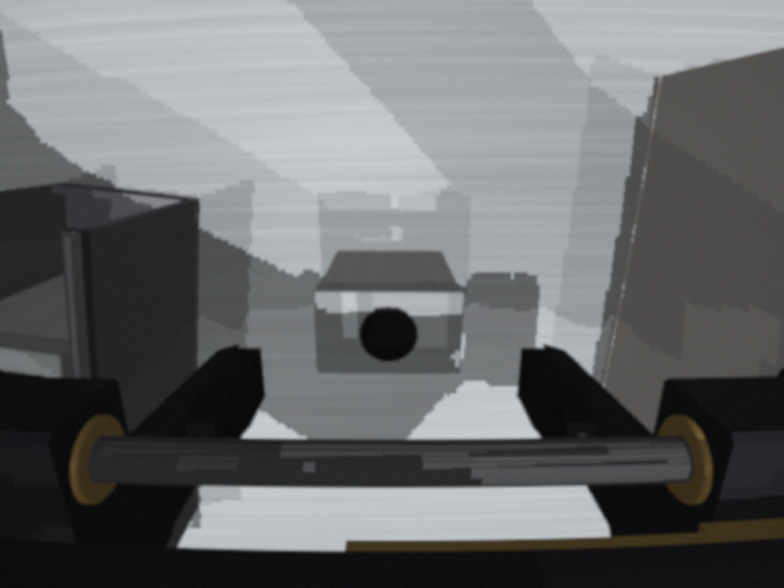

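The short tin stands square between the fingers (lid (316,290)–(465,372)). Now the regrasp by its ends.

Request:
servo_tool --pt "0 0 0.05 0 0 0 1" --pt "0 0 0.1 0 0 0 1" --pt "0 0 0.128 0 0 0 1" --pt "0 0 0.128 0 0 0 1" --pt "0 0 0.128 0 0 0 0.4" --pt "0 0 0.128 0 0 0 0.4" --pt "0 0 0.128 0 0 0 0.4" --pt "0 0 0.128 0 0 0 0.4" --pt "0 0 0.128 0 0 0 0.4" --pt "0 0 0.128 0 0 0 0.4"

```text
t: 9.75
tool_pos: [0.5045, 0.1422, 0.0729]
tcp_rot: [[-1.0, 0.012, 0.001], [0.012, 1.0, -0.0], [-0.001, -0.0, -1.0]]
wrist_force: [-0.7, -1.9, 6.2]
width: 0.0599
grip_force: 25.0
```

```bash
python3 -c "
from h import *
wobj('re1','s',[(316,290),(465,290),(317,372),(462,372)],.08)
plan([.504,.1424,.25],89.37)
b=np.radians(1.56); print(.540-.054*np.cos(b),-.276-.054*np.sin(b))"
```

```text
s [0.5031 0.1428] yaw -90.84 len 0.0604 wid 0.0363
t 9.75 row [ 5.000e-04  3.000e-04 -3.542e-01] [-0.0003  0.001  -0.0005] rows 3.5 pos [0.5045 0.1422 0.0729] F [-0.7 -1.9  6.2] q7 0.55 w 0.0599 25.0
0.4860200143212666 -0.2774700837131735
```

Request:
servo_tool --pt "0 0 -0.05 0 0 0 0.4" --pt "0 0 -0.12 0 0 0 0.4" --pt "0 0 -0.2 0 0 0 0.4" --pt "0 0 -0.28 0 0 0 0.4" --pt "0 0 -0.35 0 0 0 0.4" --pt "0 0 -0.35 0 0 0 0.4" --pt "0 0 -0.35 0 0 0 0.4"

```text
t: 10.45
tool_pos: [0.5039, 0.1419, 0.2471]
tcp_rot: [[-1.0, 0.012, 0.001], [0.012, 1.0, -0.001], [-0.001, -0.001, -1.0]]
wrist_force: [-0.1, -0.6, -2.9]
width: 0.0599
grip_force: 25.0
```

```bash
python3 -c "
from h import *
plan([.486,-.2775,.25],1.56)"
```

```text
t 10.45 row [ 0.026  -0.8392 -0.0054] [-0.000e+00  8.000e-04  1.463e+00] rows 10.2 pos [0.5039 0.1419 0.2471] F [-0.1 -0.6 -2.9] q7 0.76 w 0.0599 25.0
```

Request:
servo_tool --pt "0 -0.05 0 0 0 0.08 0.4" --pt "0 -0.12 0 0 0 0.2 0.4" --pt "0 -0.2 0 0 0 0.33 0.4" --pt "0 -0.29 0 0 0 0.46 0.4" --pt "0 -0.38 0 0 0 0.6 0.4" --pt "0 -0.47 0 0 0 0.73 0.4" --pt "0 -0.56 0 0 0 0.86 0.4" --pt "0 -0.65 0 0 0 0.95 0.4" --pt "0.02 -0.73 0 0 0 1 0.4" --pt "0.026 -0.78 0 0 0 1 0.4"

```text
t: 11.45
tool_pos: [0.4838, -0.2511, 0.2447]
tcp_rot: [[-0.486, 0.874, -0.005], [0.874, 0.486, 0.0], [0.002, -0.004, -1.0]]
wrist_force: [0.4, -0.5, -1.5]
width: 0.0599
grip_force: 25.0
```

```bash
python3 -c "
from h import *
plan([.486,-.2775,.25],1.56)"
```

```text
t 11.45 row [-0.0483 -0.0218 -0.0107] [-0.0044 -0.0013  0.4582] rows 3.2 pos [ 0.4838 -0.2511  0.2447] F [ 0.4 -0.5 -1.5] q7 0.61 w 0.0599 25.0
```

Request:
servo_tool --pt "-0.03 -0.01 0 0 0 0.13 0.4" --pt "-0.048 -0.022 0 0 0 0.27 0.4" --pt "-0.048 -0.022 0 0 0 0.4 0.4" --pt "-0.048 -0.022 0 0 0 0.458 0.4" --pt "-0.048 -0.022 0 0 0 0.458 0.4" --pt "-0.048 -0.022 0 0 0 0.458 0.4" --pt "-0.048 -0.022 0 0 0 0.458 0.4"

```text
t: 12.15
tool_pos: [0.4884, -0.2736, 0.2463]
tcp_rot: [[-0.034, 0.999, -0.001], [0.999, 0.034, 0.001], [0.001, -0.001, -1.0]]
wrist_force: [0.0, 1.0, -1.5]
width: 0.0597
grip_force: 25.0
```

```bash
python3 -c "
from h import *
plan([.486,-.2775,.20],1.56)"
```

```text
t 12.15 row [-0.0077 -0.0049  0.0927] [-0.0013 -0.0007  0.0069] rows 0.9 pos [ 0.4884 -0.2736  0.2463] F [ 0.   1.  -1.5] q7 0.22 w 0.0597 25.0
```

Request:
servo_tool --pt "-0.004 -0.003 0.04 0 0 0.007 0.4" --pt "-0.008 -0.005 0.08 0 0 0.007 0.4" --pt "-0.008 -0.005 0.093 0 0 0.007 0.4" --pt "-0.008 -0.005 0.093 0 0 0.007 0.4" --pt "-0.008 -0.005 0.093 0 0 0.007 0.4" --pt "-0.008 -0.005 0.093 0 0 0.007 0.4"

```text
t: 12.75
tool_pos: [0.4871, -0.278, 0.2017]
tcp_rot: [[-0.026, 1.0, 0.002], [1.0, 0.026, -0.001], [-0.001, 0.001, -1.0]]
wrist_force: [0.1, -0.8, -2.9]
width: 0.0596
grip_force: 25.0
```

```bash
python3 -c "
from h import *
snap('pl1')
plan([.486,-.2775,.08],1.56)"
```

```text
t 12.8 row [ 0.0013 -0.0024  0.2433] [ 0.0013  0.0008 -0.0014] rows 2.4 pos [ 0.4871 -0.2781  0.2016] F [ 0.5  0.4 -2.1] q7 0.18 w 0.0599 25.0
```

View pics/pl1.png

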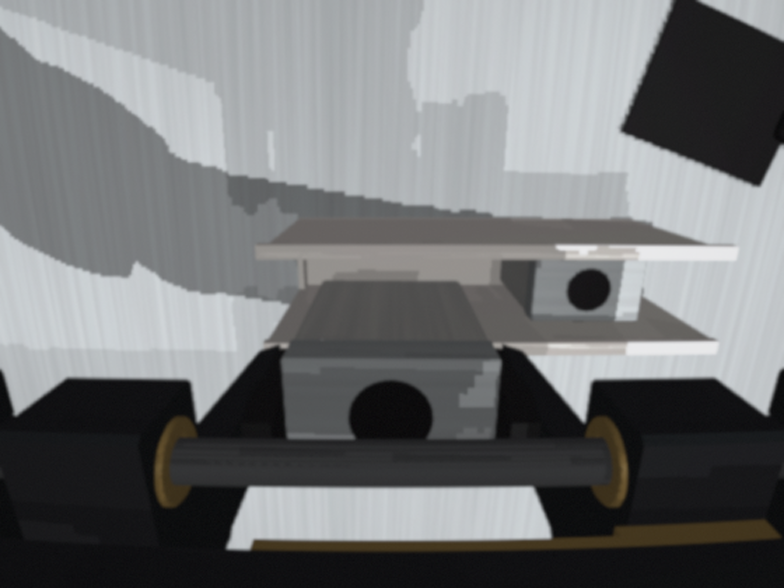

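The tin is still square in the grip. Its +y bottom edge is at row 282 and its lid edge at row 343. The bay's walls run (257,253)–(737,253) and (267,345)–(717,348).

```bash
python3 -c "
from h import *
wobj('pl1','low',[(736.5,252.5),(257,253),(716.5,348),(267,345)],.108)
wobj('pl1','sn',[(639,262),(534,261),(638,320),(534,317)],.084)
for q,z in (((321,282),.129),((462,282),.129),((285,356),.209),((499,358),.209),((285,343),.209)): print(wp('pl1',q,z).round(4))"
```

```text
low [ 0.5408 -0.2741] yaw 1.27 len 0.2317 wid 0.049
sn [ 0.5939 -0.2747] yaw 0.33 len 0.0582 wid 0.0326
[ 0.4569 -0.2604  0.129 ]
[ 0.518  -0.2588  0.129 ]
[ 0.4583 -0.2579  0.209 ]
[ 0.5162 -0.257   0.209 ]
[ 0.4585 -0.2541  0.209 ]
```

Request:
servo_tool --pt "0.0035 -0.002 0.02 0 0 0 0.4" --pt "0.0035 -0.002 0.05 0 0 0 0.4" --pt "0.0035 -0.002 0.08 0 0 0 0.4" --pt "0.0035 -0.002 0.11 0 0 0 0.4" --pt "0.0035 -0.002 0.14 0 0 0 0.4" --pt "0.0035 -0.002 0.17 0 0 0 0.4" --pt "0.0035 -0.002 0.2 0 0 0 0.4" --pt "0.0035 -0.002 0.22 0 0 0 0.4" --pt "0.0035 -0.002 0.235 0 0 0 0.4" --pt "0.0035 -0.002 0.24 0 0 0 0.4"

```text
t: 13.8
tool_pos: [0.4851, -0.2761, 0.0799]
tcp_rot: [[-0.026, 1.0, -0.001], [1.0, 0.026, 0.0], [0.0, -0.001, -1.0]]
wrist_force: [-0.1, -0.3, -1.5]
width: 0.0596
grip_force: 25.0
```

Request:
servo_tool --pt "0 0 0 0 0 0 0.4" --pt "0 0 0.002 0 0 0 0.4" --pt "0 0 0.004 0 0 0 0.4" --pt "0 0 0.004 0 0 0 0.4"

```text
t: 14.2
tool_pos: [0.4855, -0.2764, 0.079]
tcp_rot: [[-0.025, 1.0, 0.0], [1.0, 0.025, -0.0], [-0.0, 0.0, -1.0]]
wrist_force: [-0.2, -0.0, -3.7]
width: 0.0598
grip_force: 25.0
```

Not on the floor yet, so I'll keep creeping down.

Request:
servo_tool --pt "0 0 0.001 0 0 0 0.4" --pt "0 0 0.002 0 0 0 0.4" --pt "0 0 0.003 0 0 0 0.4" --pt "0 0 0.004 0 0 0 0.4"

```text
t: 14.6
tool_pos: [0.4854, -0.2762, 0.0769]
tcp_rot: [[-0.026, 1.0, -0.0], [1.0, 0.026, -0.0], [-0.0, -0.0, -1.0]]
wrist_force: [-2.4, 0.6, 4.8]
width: 0.0598
grip_force: 25.0
```

Request:
servo_tool --pt "0 0 0 0 0 0 0.85" --pt "0 0 0 0 0 0 0.85" --pt "0 0 0 0 0 0 0.85" --pt "0 0 0 0 0 0 0.85" --pt "0 0 -0.03 0 0 0 0.85" --pt "0 0 -0.1 0 0 0 0.85" --pt "0 0 -0.2 0 0 0 0.8" --pt "0 0 -0.25 0 0 0 0.68" --pt "0 0 -0.25 0 0 0 0.68" --pt "0 0 -0.25 0 0 0 0.68"

```text
t: 15.6
tool_pos: [0.4855, -0.2764, 0.2027]
tcp_rot: [[-0.025, 1.0, 0.001], [1.0, 0.025, -0.001], [-0.001, 0.001, -1.0]]
wrist_force: [-0.4, 0.3, 0.0]
width: 0.06
grip_force: 0.0
```

```bash
python3 -c "
from h import *
plan([.513,-.012,.20],-8)
f=manip.grab_frame('side'); 
cv2.imwrite('pics/side1.png',cv2.resize(f['color'][100:300,180:440],None,fx=3,fy=3))"
```

```text
t 15.6 row [0.5273 0.0685 0.0048] [0.0011 0.0009 0.1576] rows 5.3 pos [ 0.4855 -0.2764  0.2027] F [-0.4  0.3  0. ] q7 0.18 w 0.06 0.0
```

View pics/side1.png

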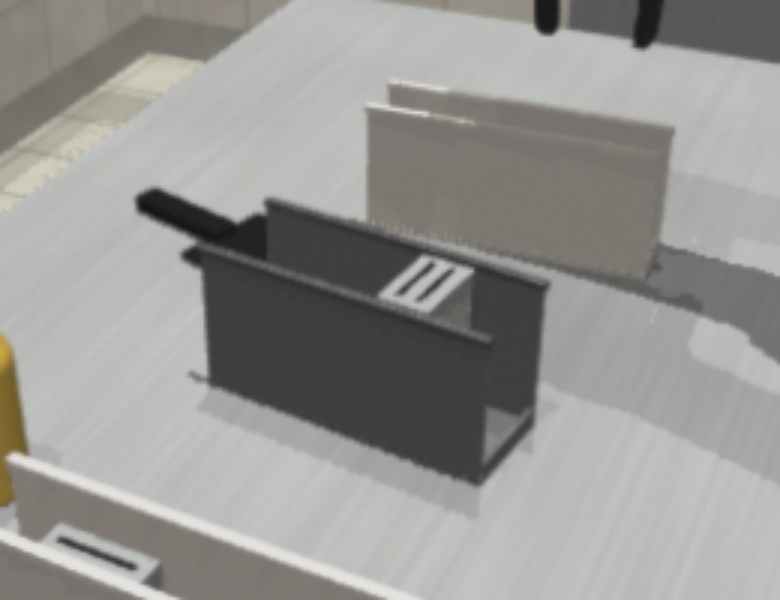

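The tall tin still stands in the basket (lid around (428,283) in the crop). The gripper is empty and the low bay is undisturbed.

Request:
servo_tool --pt "0.06 0.008 0.004 0 0 0.02 0.68" --pt "0.15 0.02 0.004 0 0 0.05 0.68" --pt "0.25 0.03 0.004 0 0 0.08 0.68" --pt "0.35 0.045 0.004 0 0 0.11 0.68" --pt "0.44 0.06 0.004 0 0 0.15 0.68" --pt "0.527 0.068 0.004 0 0 0.158 0.68" --pt "0.527 0.068 0.004 0 0 0.158 0.68" --pt "0.527 0.068 0.004 0 0 0.158 0.68" --pt "0.527 0.068 0.004 0 0 0.158 0.68"

```text
t: 16.55
tool_pos: [0.512, -0.0135, 0.1988]
tcp_rot: [[0.141, 0.99, -0.002], [0.99, -0.141, -0.001], [-0.001, -0.002, -1.0]]
wrist_force: [0.5, 0.0, -0.3]
width: 0.0599
grip_force: 0.0
```

```bash
python3 -c "
from h import *
wobj('bask','tall',[(258,238),(181,239),(262,355),(195,357)],.109)
plan([.513,-.012,.099],-8)"
```

```text
tall [ 0.5146 -0.009 ] yaw -6.63 len 0.0354 wid 0.0598
t 16.55 row [0.0035 0.0019 0.1996] [-0.0018  0.001  -0.0019] rows 2.0 pos [ 0.512  -0.0135  0.1988] F [ 0.5  0.  -0.3] q7 -0.49 w 0.0599 0.0
```

Request:
servo_tool --pt "0.004 0.003 0.05 0 0 0 0.68" --pt "0.004 0.003 0.11 0 0 0 0.68" --pt "0.004 0.003 0.17 0 0 0 0.68" --pt "0.004 0.003 0.2 0 0 0 0.68" --pt "0.004 0.003 0.2 0 0 0 0.2" --pt "0.004 0.003 0.2 0 0 0 0.2" --pt "0.004 0.003 0.2 0 0 0 0.2" --pt "0.004 0.003 0.2 0 0 0 0.2" --pt "0.004 0.003 0.2 0 0 0 0.2" --pt "0.004 0.003 0.2 0 0 0 0.2" --newtons 30

```text
t: 17.55
tool_pos: [0.5152, -0.0103, 0.1008]
tcp_rot: [[0.14, 0.99, 0.002], [0.99, -0.14, -0.0], [-0.0, 0.002, -1.0]]
wrist_force: [-1.3, -1.0, 7.1]
width: 0.0358
grip_force: 29.7
```

```bash
python3 -c "
from h import *
plan([.513,-.012,.27],-8)
plan([.5,.145,.27],0)"
```

```text
t 17.55 row [-0.0041 -0.0032 -0.3383] [ 0.0019  0.0002 -0.0005] rows 3.4 pos [ 0.5152 -0.0103  0.1008] F [-1.3 -1.   7.1] q7 -0.6 w 0.0358 29.7
t 17.55 row [ 0.3032 -0.0728 -0.3385] [ 0.0018  0.0003 -0.1338] rows 4.6 pos [ 0.5152 -0.0103  0.1008] F [-1.3 -1.   7.1] q7 -0.6 w 0.0358 29.7
```

Request:
servo_tool --pt "0 0 -0.04 0 0 0 0.2" --pt "0 0 -0.1 0 0 0 0.2" --pt "0 0 -0.18 0 0 0 0.2" --pt "0 0 -0.26 0 0 0 0.2" --pt "0 0 -0.34 0 0 0 0.2" --pt "0.07 -0.02 -0.34 0 0 -0.06 0.2" --pt "0.15 -0.04 -0.34 0 0 -0.13 0.2" --pt "0.23 -0.06 -0.34 0 0 -0.13 0.2" --pt "0.303 -0.073 -0.34 0 0 -0.13 0.2" --pt "0.303 -0.073 -0.34 0 0 -0.13 0.2"

```text
t: 18.55
tool_pos: [0.4978, 0.1513, 0.2703]
tcp_rot: [[-0.005, 1.0, 0.0], [1.0, 0.005, 0.004], [0.004, 0.0, -1.0]]
wrist_force: [0.2, -0.3, -2.0]
width: 0.0357
grip_force: 29.8
```

Request:
servo_tool --pt "0 0 0 0 0 0 0.2" --pt "0 0 0 0 0 0 0.2" --pt "0 0 0 0 0 0 0.2"

```text
t: 18.85
tool_pos: [0.4996, 0.1433, 0.2695]
tcp_rot: [[0.006, 1.0, -0.0], [1.0, -0.006, -0.001], [-0.001, -0.0, -1.0]]
wrist_force: [0.2, -0.8, -3.0]
width: 0.0361
grip_force: 29.8
```

```bash
python3 -c "
from h import *
plan([.5,.145,.099],0)"
```

```text
t 18.85 row [0.0037 0.001  0.341 ] [-0.0004  0.0009 -0.0059] rows 3.4 pos [0.4996 0.1433 0.2695] F [ 0.2 -0.8 -3. ] q7 -0.63 w 0.0361 29.8
```

Request:
servo_tool --pt "0.004 0 0.06 0 0 0 0.2" --pt "0.004 0 0.13 0 0 0 0.2" --pt "0.004 0 0.21 0 0 0 0.2" --pt "0.004 0 0.28 0 0 0 0.2" --pt "0.004 0 0.32 0 0 0 0.2" --pt "0.004 0 0.335 0 0 0 0.2" --pt "0.004 0 0.34 0 0 0 0.2" --pt "0.004 0 0.342 0 0 0 0.2" --pt "0.004 0 0.344 0 0 0 0.2" --pt "0.004 0 0.344 0 0 0 0.2"

```text
t: 19.85
tool_pos: [0.5, 0.147, 0.0986]
tcp_rot: [[0.004, 1.0, 0.002], [1.0, -0.004, 0.0], [0.0, 0.002, -1.0]]
wrist_force: [0.9, -0.1, -2.8]
width: 0.0357
grip_force: 29.8
```

Request:
servo_tool --pt "0 0 0.001 0 0 0 0.2" --pt "0 0 0.002 0 0 0 0.2" --pt "0 0 0.002 0 0 0 0.2"

```text
t: 20.15
tool_pos: [0.4996, 0.147, 0.0969]
tcp_rot: [[0.004, 1.0, 0.0], [1.0, -0.004, 0.0], [0.0, 0.0, -1.0]]
wrist_force: [0.7, -0.5, -1.4]
width: 0.036
grip_force: 29.8
```

Request:
servo_tool --pt "0 0 0.001 0 0 0 0.2" --pt "0 0 0.002 0 0 0 0.2" --pt "0 0 0.002 0 0 0 0.2"

```text
t: 20.45
tool_pos: [0.4997, 0.1471, 0.0968]
tcp_rot: [[0.004, 1.0, 0.001], [1.0, -0.004, -0.001], [-0.001, 0.001, -1.0]]
wrist_force: [-2.9, -1.3, 11.1]
width: 0.0356
grip_force: 29.8
```

Request:
servo_tool --pt "0 0 0 0 0 0 0.6" --pt "0 0 0 0 0 0 0.6" --pt "0 0 0 0 0 0 0.6" --pt "0 0 0 0 0 0 0.6" --pt "0 0 -0.03 0 0 0 0.7" --pt "0 0 -0.08 0 0 0 1" --pt "0 0 -0.14 0 0 0 1" --pt "0 0 -0.14 0 0 0 1" --pt "0 0 -0.14 0 0 0 1"

```text
t: 21.35
tool_pos: [0.4999, 0.1469, 0.1667]
tcp_rot: [[0.004, 1.0, 0.002], [1.0, -0.004, 0.0], [0.0, 0.002, -1.0]]
wrist_force: [0.4, 0.1, -1.0]
width: 0.0878
grip_force: 0.0
```

Request:
servo_tool --pt "0 0 0 0 0 -0.14 1" --pt "0 0 0 0 0 -1 1" --pt "0 0 0 0 0 -1 1" --pt "0 0 0 0 0 -1 1" --pt "0 0 0 0 0 -1 1" --pt "0 0 0 0 0 -1 1" --pt "0 0 0 0 0 -1 1" --pt "0 0 0 0 0 -1 1" --pt "0 0 0 0 0 -1 1"

```text
t: 22.25
tool_pos: [0.4989, 0.1468, 0.1651]
tcp_rot: [[-0.862, 0.507, -0.001], [0.507, 0.862, 0.0], [0.001, -0.001, -1.0]]
wrist_force: [1.0, -0.0, -0.2]
width: 0.0881
grip_force: 0.0
```

Request:
servo_tool --pt "0 0 0 0 0 -0.14 1" --pt "0 0 0 0 0 -0.28 1" --pt "0 0 0 0 0 -0.42 1" --pt "0 0 0 0 0 -0.5 1" --pt "0 0 0 0 0 -0.5 1" --pt "0 0 0 0 0 -0.5 1" --pt "0 0 0 0 0 -0.5 1"

```text
t: 22.95
tool_pos: [0.4994, 0.147, 0.1657]
tcp_rot: [[-1.0, 0.006, -0.0], [0.006, 1.0, -0.0], [0.0, -0.0, -1.0]]
wrist_force: [-0.4, -0.3, 0.3]
width: 0.0883
grip_force: 0.0
```

```bash
python3 -c "
from h import *
snap('re2');plan([.4996,.147,.0965],89.77)"
```

```text
t 23.0 row [-4.000e-04  1.000e-04  1.384e-01] [-0.0003  0.0001 -0.0017] rows 1.4 pos [0.4994 0.147  0.1657] F [ 0.3 -0.1 -0.7] q7 0.6 w 0.0879 0.0
```

View pics/re2.png

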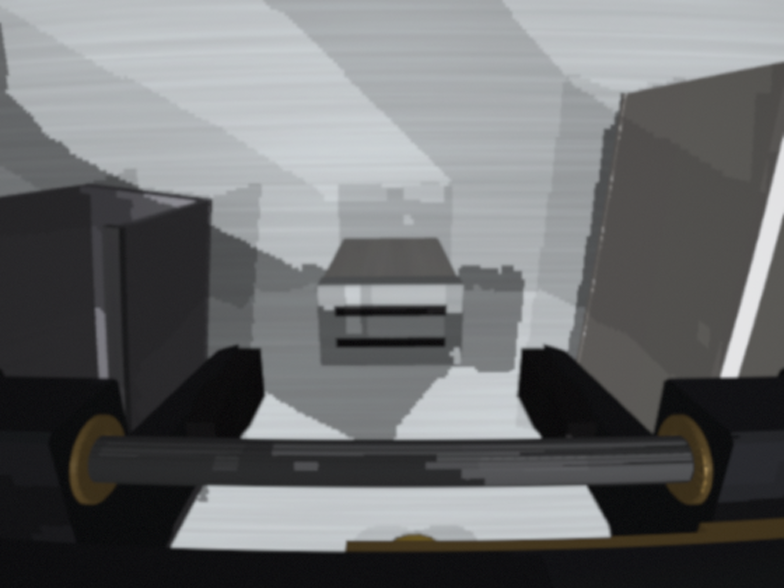

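The tall tin stands upright and square, lid (318,285)–(463,364), centred between the open fingers. Descend and grip its ends.

Request:
servo_tool --pt "0 0 0.05 0 0 0 1" --pt "0 0 0.1 0 0 0 1" --pt "0 0 0.137 0 0 0 1" --pt "0 0 0.137 0 0 0 1" --pt "0 0 0.137 0 0 0 0.4" --pt "0 0 0.137 0 0 0 0.4" --pt "0 0 0.137 0 0 0 0.4" --pt "0 0 0.137 0 0 0 0.4" --pt "0 0 0.137 0 0 0 0.4" --pt "0 0 0.137 0 0 0 0.4"

```text
t: 24.0
tool_pos: [0.5, 0.147, 0.098]
tcp_rot: [[-1.0, 0.004, 0.001], [0.004, 1.0, -0.0], [-0.001, -0.0, -1.0]]
wrist_force: [-1.5, -1.3, 6.4]
width: 0.0597
grip_force: 30.0
```

Request:
servo_tool --pt "0 0 -0.05 0 0 0 0.4" --pt "0 0 -0.12 0 0 0 0.4" --pt "0 0 -0.2 0 0 0 0.4" --pt "0 0 -0.28 0 0 0 0.4" --pt "0 0 -0.33 0 0 0 0.4" --pt "0 0 -0.35 0 0 0 0.4" --pt "0 0 -0.35 0 0 0 0.4" --pt "0 0 -0.35 0 0 0 0.4"

```text
t: 24.8
tool_pos: [0.4987, 0.1462, 0.2707]
tcp_rot: [[-1.0, 0.004, -0.002], [0.004, 1.0, -0.001], [0.002, -0.001, -1.0]]
wrist_force: [-0.0, -0.5, -3.3]
width: 0.0597
grip_force: 30.0
```

```bash
python3 -c "
from h import *
wobj('re2','t',[(318.5,285),(462.5,285),(320.5,364),(461,364)],.105)
b=np.radians(-3.3); p=[.5125-.054*np.cos(b),.2995-.054*np.sin(b),.26]; print(p); plan(p,-3.3)"
```

```text
t [0.4974 0.1477] yaw -90.32 len 0.0596 wid 0.0355
[np.float64(0.4585895419028424), np.float64(0.3026084574558166), 0.26]
t 24.8 row [0.0815 0.3124 0.0213] [-2.3000e-03 -7.0000e-04  1.5512e+00] rows 10.8 pos [0.4987 0.1462 0.2707] F [-0.  -0.5 -3.3] q7 0.73 w 0.0597 30.0
```

Request:
servo_tool --pt "0.01 0.03 0 0 0 0.07 0.4" --pt "0.02 0.08 0 0 0 0.2 0.4" --pt "0.04 0.13 0 0 0 0.33 0.4" --pt "0.06 0.19 0 0 0 0.46 0.4" --pt "0.08 0.25 0 0 0 0.6 0.4" --pt "0.082 0.29 0 0 0 0.73 0.4" --pt "0.082 0.312 0 0 0 0.86 0.4" --pt "0.082 0.312 0 0 0 0.97 0.4" --pt "0.082 0.312 0 0 0 1 0.4" --pt "0.082 0.312 0 0 0 1 0.4"

```text
t: 25.8
tool_pos: [0.4585, 0.3024, 0.2708]
tcp_rot: [[-0.498, 0.867, -0.002], [0.867, 0.498, -0.002], [-0.001, -0.002, -1.0]]
wrist_force: [0.3, -0.2, -2.9]
width: 0.0598
grip_force: 30.0
```

Request:
servo_tool --pt "0 0 0 0 0 0.1 0.4" --pt "0 0 0 0 0 0.23 0.4" --pt "0 0 0 0 0 0.36 0.4" --pt "0 0 0 0 0 0.48 0.4" --pt "0 0 0 0 0 0.55 0.4" --pt "0 0 0 0 0 0.55 0.4" --pt "0 0 0 0 0 0.55 0.4" --pt "0 0 0 0 0 0.55 0.4"

```text
t: 26.6
tool_pos: [0.459, 0.3028, 0.2719]
tcp_rot: [[0.054, 0.999, -0.001], [0.999, -0.054, -0.0], [-0.0, -0.001, -1.0]]
wrist_force: [1.1, 0.2, -3.6]
width: 0.0599
grip_force: 30.0
```

```bash
python3 -c "
from h import *
plan([.4586,.3026,.25],-3.3); snap('pl2')"
```

```text
t 26.6 row [-0.0005 -0.0007  0.0438] [-0.0005  0.0003  0.0033] rows 0.4 pos [0.459  0.3028 0.2719] F [ 1.1  0.2 -3.6] q7 -1.01 w 0.0599 30.0
```

View pics/pl2.png

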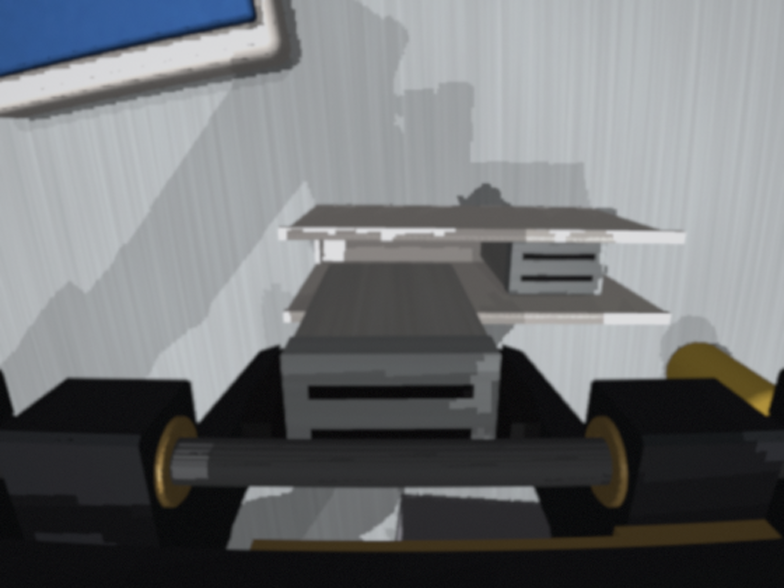

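The tall tin is held square, its +y bottom edge at row 263. The high bay's walls run (280,235)–(685,238) and (286,317)–(669,318).

```bash
python3 -c "
from h import *
wobj('pl2','high',[(684.5,238),(280,234.5),(669,318.5),(285.5,317)],.133)
for q in ((320,263),(461,263)): print(wp('pl2',q,.174).round(4))
for c in ((.5119,.299),(.5125,.2995)):
  b=np.radians(-3.2); print(c[0]-.054*np.cos(b), c[1]-.054*np.sin(b))
"
```

```text
high [0.5127 0.3016] yaw -3.39 len 0.2319 wid 0.0496
[0.4262 0.3253 0.174 ]
[0.4943 0.3216 0.174 ]
0.45798419873417306 0.3020143612696308
0.458584198734173 0.3025143612696308
```

```bash
python3 -c "
from h import *
g=cv2.cvtColor(cv2.imread('pics/pl2.png'),cv2.COLOR_BGR2GRAY)
print('col350',g[225:300:3,350]);print('col390',g[225:300:3,390]);print('col440',g[225:300:3,440])
print('row270',g[270,300:490:3])
print('row300',g[300,280:510:3])
print('row263',g[263,300:490:3])
# projected bottom +y edge for tin centred on the TCP
import pickle
K,k1,R,t=pickle.load(open('pl2.pkl','rb')); s=manip.get_state(); A=s['tcp_rot']
for z in(.098,.018,-.007):
  for y in(-.03,.03):
    X=R@(s['tool_pos']+A@np.array([.018,y,z]))+t; x=X[:2]/X[2]; x=x*(1+k1*(x@x)); print(z,y,((K[:2,:2]@x+K[:2,2]+.5)*1.4-.5).round(1))
"
```

```text
col350 [ 98 170 153 138 141 123 112 114 130 133 133 132 106  76  71  70  71  71
  72  71  70  71  71  72  71]
col390 [ 94 170 220 222 220 176 117 114 129 134 133 133 110  77  73  73  74  73
  74  74  75  74  74  74  74]
col440 [ 91 161 220 213 158 130 113 114 129 133 134 133 114  78  73  74  73  74
  74  74  74  74  74  74  74]
row270 [188 184 182 178 131  95  93  93  91  77  71  72  72  72  70  71  71  71
  71  71  71  74  75  73  72  73  74  73  74  75  73  72  71  71  71  71
  72  72  74  75  75  75  74  73  72  72  74  74  72  72  72  76  87  91
  91  91  91  91  91  91  88  87  85  82]
row300 [171 170 172 166 135  93  87  87  86  86  80  71  69  70  71  71  71  72
  71  71  71  71  72  71  72  72  75  74  73  73  74  75  74  76  75  75
  74  74  73  73  72  74  73  72  72  73  74  75  75  75  76  75  75  74
  73  74  74  74  73  72  73  74  74  79  90  91  91  91  91  91  89  87
  86  86  87  88  88]
row263 [187 184 182 187 188 178 162 110  99  99  95  95  96  96  91  84  83  83
  82  82  83  86  86  85  84  84  84  84  85  86  85  84  83  82  82  82
  83  86  88  87  87  87  86  86  86  88  89  88  88  88  92  96  97  98
  97  97  98  96  91  89  89  86  69  59]
0.098 -0.03 [328.3 268.2]
0.098 0.03 [452.  268.3]
0.018 -0.03 [297.2 330.3]
0.018 0.03 [482.9 330.5]
-0.007 -0.03 [280.  364.7]
-0.007 0.03 [499.9 364.9]
```

Request:
servo_tool --pt "0 -0.001 0.03 0 0 0.002 0.4" --pt "-0.001 -0.001 0.06 0 0 0.002 0.4" --pt "-0.001 -0.001 0.08 0 0 0.002 0.4" --pt "-0.001 -0.001 0.09 0 0 0.002 0.4" --pt "-0.001 -0.001 0.1 0 0 0.002 0.4" --pt "-0.001 -0.001 0.105 0 0 0.002 0.4" --pt "-0.001 -0.001 0.11 0 0 0.002 0.4" --pt "-0.001 -0.001 0.11 0 0 0.002 0.4"

```text
t: 27.45
tool_pos: [0.4585, 0.3027, 0.2172]
tcp_rot: [[0.058, 0.998, 0.0], [0.998, -0.058, -0.0], [-0.0, 0.0, -1.0]]
wrist_force: [-0.0, -0.5, -2.5]
width: 0.0597
grip_force: 30.0
```

Request:
servo_tool --pt "0 0 0.03 0 0 0 0.4" --pt "0 0 0.06 0 0 0 0.4" --pt "0 0 0.09 0 0 0 0.4" --pt "0 0 0.12 0 0 0 0.4" --pt "0 0 0.15 0 0 0 0.4" --pt "0 0 0.18 0 0 0 0.4" --pt "0 0 0.2 0 0 0 0.4" --pt "0 0 0.215 0 0 0 0.4" --pt "0 0 0.222 0 0 0 0.4" --pt "0 0 0.224 0 0 0 0.4"

```text
t: 28.45
tool_pos: [0.4585, 0.3028, 0.1051]
tcp_rot: [[0.058, 0.998, -0.0], [0.998, -0.058, 0.0], [0.0, -0.0, -1.0]]
wrist_force: [-0.9, 0.1, -3.0]
width: 0.0599
grip_force: 30.0
```

Request:
servo_tool --pt "0 0 0.001 0 0 0 0.4" --pt "0 0 0.002 0 0 0 0.4" --pt "0 0 0.003 0 0 0 0.4" --pt "0 0 0.003 0 0 0 0.4"

```text
t: 28.85
tool_pos: [0.4585, 0.3027, 0.1039]
tcp_rot: [[0.058, 0.998, 0.0], [0.998, -0.058, 0.0], [0.0, 0.0, -1.0]]
wrist_force: [0.3, 0.0, -2.4]
width: 0.0594
grip_force: 30.0
```

Request:
servo_tool --pt "0 0 0.001 0 0 0 0.4" --pt "0 0 0.002 0 0 0 0.4" --pt "0 0 0.003 0 0 0 0.4" --pt "0 0 0.004 0 0 0 0.4" --pt "0 0 0.004 0 0 0 0.4"

```text
t: 29.35
tool_pos: [0.4585, 0.3027, 0.102]
tcp_rot: [[0.058, 0.998, 0.0], [0.998, -0.058, -0.0], [-0.0, 0.0, -1.0]]
wrist_force: [-1.1, -0.9, 2.7]
width: 0.0599
grip_force: 30.0
```

Floor contact at the height I predicted. Release and lift clear.

Request:
servo_tool --pt "0 0 0 0 0 0 0.85" --pt "0 0 0 0 0 0 0.85" --pt "0 0 0 0 0 0 0.85" --pt "0 0 0 0 0 0 0.85" --pt "0 0 -0.03 0 0 0 0.85" --pt "0 0 -0.1 0 0 0 0.85" --pt "0 0 -0.2 0 0 0 0.85" --pt "0 0 -0.3 0 0 0 0.85" --pt "0 0 -0.3 0 0 0 0.85" --pt "0 0 -0.3 0 0 0 0.85"

```text
t: 30.35
tool_pos: [0.459, 0.3029, 0.2535]
tcp_rot: [[0.058, 0.998, 0.003], [0.998, -0.058, 0.001], [0.001, 0.003, -1.0]]
wrist_force: [0.5, -1.1, -1.3]
width: 0.0747
grip_force: 0.0
```

```bash
python3 - <<'E'
from h import *
a=cv2.imread('pics/top0.png'); f=manip.grab_frame('top'); b=f['color']
d=cv2.cvtColor(cv2.absdiff(a,b),cv2.COLOR_BGR2GRAY)>40
# lids expected: project corners, check brightness in the top view of the placed tins and change at neighbours/bottle/scraper
def pr(X):
    c=f['R']@np.array(X)+f['t'];x=c[:2]/c[2];x=x*(1+f['k1']*(x@x));return (f['camera_matrix'][:2,:2]@x+f['camera_matrix'][:2,2]).round(1)
print('short lid at',pr([.4855,-.2762,.084]),'tall lid at',pr([.4585,.3027,.109]))
u,v=pr([.4855,-.2762,.084]).astype(int); print(cv2.cvtColor(b,cv2.COLOR_BGR2GRAY)[v-16:v+17:2,u-12:u+13:2])
for n,(x0,y0,x1,y1) in dict(sn=(390,195,408,228),tn=(145,208,162,240),bottle=(203,138,232,176),scraper=(322,122,366,202)).items(): print(n,'changed px',d[y0:y1,x0:x1].sum())
s=manip.get_state();print(s['tool_pos'],s['wrist_force'],s['width'],s['t'])
E
```

```text
short lid at [399.9 257.8] tall lid at [150.1 269.9]
[[ 55  56 116 132 128 127  72  57  57  57  57  57  59]
 [ 54  55 114 129  85  85  71  57  57  58  57  57  58]
 [ 55  56 112 130  82  82  82  78  81  84  69  57  57]
 [ 56  54  99 132 129 129 128 128 127 128  83  56  56]
 [ 55  54  89 131 130 131 129 128 127 129  91  57  56]
 [ 55  55  86 131 129 130 129 128 128 129  93  57  55]
 [ 56  54  76 132 130 124  81  78 119 130 101  57  55]
 [ 54  55  75 131 125  58  44  44  55 117 111  58  56]
 [ 55  55  67 131  90  45  43  44  44  82 113  57  55]
 [ 56  55  64 131  92  45  45  44  44  67 110  57  55]
 [ 54  54  63 126 128  55  43  45  49 114 124  59  58]
 [ 55  55  61 124 132 124 100  83 111 130 125  62  57]
 [ 55  54  58 121 132 132 130 130 129 130 125  64  58]
 [ 55  55  58 120 132 131 131 132 128 130 127  68  57]
 [ 55  55  56 117 132 132 130 132 130 129 126  70  57]
 [ 55  55  56 115 132 123 112  81  72  72  73  61  56]
 [ 54  55  56 115 133 132 131  77  56  56  58  58  56]]
sn changed px 0
tn changed px 3
bottle changed px 0
scraper changed px 0
[0.45832543 0.30226187 0.25190605] [ 0.11341009 -0.14106571 -0.30365683] 0.07462362446210694 30.4
```

```bash
python3 -c "
from workcell import manip
print(manip.job_done())"
```

```text
the job is handed in; nothing more can be done
None
```

I set the short tin down in the low bay and the tall tin in the high bay, then handed the job in at about 30 s; no verdict came back. The top view afterwards showed the short tin in place and the neighbours, bottle and scraper unmoved. The tall tin's place was under the gripper, so its position rests on the floor contact felt at the expected height.

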